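# Load the balancing stand and latch its guard gate

## Robot

A 7-joint arm with a two-finger parallel gripper is mounted at the origin on the work surface. World frame = base frame: x ahead of the robot, y to its left, z up, the work surface at z = 0. Lengths are in m, angles in rad, forces in N, time in s.
With the tool pointing down it reaches from about 0.425 to 0.925 m from the base axis. Payload 6.8 kg.
Tool frame: the origin (TCP) lies on the centre line of the jaws, within the pads' length; the fingertips stand bot.tip_reach ahead of it and the grasp point (between the pads) lies 3 mm ahead of it (bot.tip_reach is the distance from the TCP to the fingertips, in m); z points along the fingers, y is the line along which they close (so a half turn about z gives the same grasp; the last joint's range is limited). The gripper opens to 85 mm and grips with 20 to 120 N. Pads are 22 mm wide; open, the fingers measure 114 mm over their backs; the gripper's body (76 mm by 85 mm) begins 54 mm behind the grasp point. The pads swing forward as they close: fully open they stand 13 mm farther back than shut.
Start: joints at [-1.268, 0.477, 0.022, 1.555, -0.011, 1.109, -0.083], TCP at [0.27, 0.619, 0.253] pointing down, gripper open.
Joint ranges: [-2.96, 2.96], [-0.34, 2.1], [-1.41, 1.46], [0.24, 2.44], [-1.37, 4.51], [0.17, 1.92], [-2.96, 2.96]. Speed limits (rad/s): [2.39, 2.39, 3.14, 3.14, 3.14, 3.14, 3.14].

## Interface

Orientations are given as a unit quaternion [w, x, y, z].
In Python, from station import bot gives the robot as it stands.
- The arm moves only by the tool jog_arm, never from a script. Its argument "deltas" is a list of rows, each a list of 7 numbers: the shift along the world's x, y, z in m, then the turn, a rotation vector about the world's x, y, z in rad, then the opening, from 0 (shut) to 1 (fully open). In form: [[x, y, z, rx, ry, rz, grip], ...]. A call has 1 to 10 rows; each row shifts and turns the commanded pose from where the row before left it; what a row does not reach is not made up. A row lasts 1/10 s, in which the tool goes at most 50 mm and 8.59 degrees, less where a joint would pass 70% of its speed; a pose out of reach is approached as far as the arm can. A call with a gripper value outside its range is refused whole. The fingers move at their own pace and stop on an object; "newtons" is the grip in N (left out, the last holds). Time passes only in rows, so rows that do not move let the fingers close. It gives the time, the measured TCP pose, the force, the opening and the grip force at its end, in the units of the state.
- bot.get_obs(): the state, without advancing time (a new reading comes with each control period).
- bot.read_camera(name): name is "scene" or "top"; returns a dict with "img" (420x560x3 uint8, red, green, blue), "K" (3x3 intrinsics, pixels), "eye" and "attitude" of the camera in the world. Camera axes: x right, y down, z forward; pixel columns grow to the right and rows downward; lengths in m; the calibration is good to about 2 mm. A picture is of the moment at which its call begins. There is no depth.
- bot.hand_in(): hands the job in; it is judged then, once.
The state is a dict: "t": time; "q": joint angles; "joint_vel": joint speeds; "joint_torque": joint torques, N m; "eef_pos": TCP position; "tool_rot": TCP orientation; "contact_force": force on the tool from outside, world axes, zero at the start; "torque": the same for the moment, N m; "gripper_width": opening from 0.0 (shut) to 1.0 (fully open); "grasp_force": force on a finger pad.
Only numpy, scipy, OpenCV 4.12 (cv2) and the standard library are available. Lean on these libraries where they do the work, as an engineer would, in place of code of your own. Each camera call takes 0.05 s, during which the arm holds its last target. There are 200 camera calls.

## Task

Set the belt pulley, hub up, onto the spindle of the balancing stand, lowering it until it rests flat on its seat rather than dropping it, and let go. Then swing the stand's guard gate shut and press it home until its spring latch snaps in and holds the gate by itself, pressing gently, without slamming the gate or ramming it against its stop. Leave the drinks can, the wrench and the red tray of weights where they are.

Things in the scene. Friction and masses are not known exactly. Their poses are not given: they have to be found in the camera images.
- pulley: Loose aluminium V-belt pulley, 0.3 to 0.6 kg, lying hub up: rim 92 mm across and 26 mm high, above it a plain round hub 42 mm across up to 52 mm (grip the hub), bore 25 mm right through. Origin: centre of its underside; z up along the bore.
- stand: Balancing stand fixed to the bench: blue housing 290 x 290 x 54 mm, on it an open-topped clear fence (240 x 240 mm outside, 220 mm inside, top 145 mm above the bench) with a gate in front; grey control pod (85 mm high) at the latch-side wall. Origin: centre of the underside, on the spindle axis; z up; -x points out through the gate side, +y to the gate's hinge side.
- spindle_seat (a point): Centre of the steel seat (60 mm disc, 60 mm above the bench) on which the pulley rests. The tapered spindle rises 48 mm from it: 22.4 mm thick at the seat, 15.6 mm at 39 mm up, then a rounded tip.
- gate (a joint): Angle of the guard gate (rad): near 0 shut, grows as the free edge swings outward (clockwise seen from above); starts 0.5 to 1.0. Latched, it rests between -0.04 and +0.04, depending on the keeper. Not latched, tongue and kick-out plunger push it back to more than 0.05. Little friction; farther open it stays where it is left.
- gate_hinge (a point): Point on the gate's vertical hinge axis, 155 mm above the bench. The gate is an aluminium frame 16 mm thick with a clear panel, 212 mm from hinge axis to free edge, 56 to 170 mm above the bench. The hinge axis lies in its middle plane, so its outside face is 8 mm outward of the axis.
- gate_push (a point): Best place to push the gate: its outside face at the free stile, 180 mm from the hinge axis, 155 mm above the bench, 15 mm below the top edge. x: square to the gate, the way it closes; y: to the hinge. Felt here: 0 to 4 N of a kick-out plunger, a climb over 6 to 8 mm to 10 to 16 N, a sudden drop by half or more as the latch snaps in, then a rubber stop, about 15 N per mm. 20 N is too much.
- latch (a point): On the gate, at the root of the brass tongue in the black latch case, on the outside of the free stile. The case stands 20 mm out of the face, its knob 42 mm, 68 to 96 mm above the bench: push above it. The sprung tongue sticks 9 mm out beyond the free edge, sloped on the closing side; it must ride over the upright steel pin of the keeper and snap out behind it.
- latch_post (a point): Foot of the post the gate shuts against. It carries the keeper, steel latch pin and rubber stop in one slotted bracket, clamped anywhere up to 8 mm farther in or out. The keeper is not measured: the tongue meets its pin at a gate angle between 0.02 and 0.09 and snaps in 0.03 rad farther on, which has to be felt. The rubber stop comes 1 mm behind the latched position.
- can: Green drinks can, 66 mm across, 115 mm tall, standing; leave it. Origin: centre of its underside.
- wrench: Steel wrench about 190 mm long lying on the bench; leave it. Origin: middle of its underside.
- weights: Red tray 120 x 90 x 30 mm holding balance weights; leave it. Origin: centre of its underside.
Things that resemble listed ones, but are neither listed nor needed, are in the scene too. Leave any blue look-alike of the pulley alone.

How it is judged:
By the outcome, as a careful person would: the job done as asked, in the order asked, and still so for the second after the job is handed in, with the robot touching nothing.
It also fails if it takes over 69 s, if anything falls off the work surface, if the arm or the gripper's body presses on something with over 40 N, if the wrist force passes 120 N, or if a joint passes its speed limit or range.

## Working session

There is one attempt and no reset: what is moved stays moved. The work goes in short steps, Python scripts to look and compute and a tool call to move; the robot and the scene stay as the last step left them, time stands still between calls to the robot, and variables do not carry over. Pictures are saved under pics/ and viewed, at most 10 in all, crops included, and the job is handed in when it is done.

Besides the shell and the picture viewer there is one more tool, called after "Call:" as a command line: name --pt "numbers of a row" for each row, then --argument value for the rest. jog_arm: Moves the arm, as the interface text tells. Its arguments: {"type":"object","properties":{"deltas":{"type":"array"},"newtons":{"type":"number"}},"required":["deltas"]}

```bash
mkdir -p pics; ls
python3 - <<'E'
from station import bot
import cv2
for n in("scene","top"):
    c=bot.read_camera(n); cv2.imwrite(f"pics/{n}0.png",c["img"][:,:,::-1]); print(n,c["K"],c["eye"],c["attitude"])
print(bot.tip_reach,bot.get_obs())
E
```

```text
pics
scene [[540.90664372   0.         282.19309471]
 [  0.         540.90664372 215.06937331]
 [  0.           0.           1.        ]] [ 1.86967677 -0.55291192  1.03362381] [-0.39545575  0.72968507  0.48671624 -0.27254679]
top [[469.41014995   0.         270.97446766]
 [  0.         469.41014995 212.08727312]
 [  0.           0.           1.        ]] [0.34742767 0.00824226 1.66170453] [-0.04477409  0.71278875 -0.69858088  0.04372913]
0.022 {'t': 0.1, 'q': array([-1.26812739,  0.47775228,  0.02237362,  1.55633446, -0.01151225,
        1.1092846 , -0.08310845]), 'joint_vel': array([ 0.00107339, -0.00206609,  0.00043221, -0.00301298,  0.00065941,
        0.00119709, -0.00075697]), 'joint_torque': array([ 3.28001399e-03, -5.97765505e+01,  1.61315940e+00, -2.81953418e+01,
        1.27553375e-02,  5.17727807e-03,  1.04315767e-06]), 'eef_pos': array([0.26936442, 0.61839503, 0.25240778]), 'tool_rot': array([-1.07069178e-04,  2.03953875e-01,  9.78980151e-01, -8.18085045e-04]), 'contact_force': array([-1.00846426, -0.23309751, -0.30382471]), 'torque': array([ 0.03763646,  0.01059835, -0.05062811]), 'grasp_force': 0.0, 'gripper_width': 1.0027355853096}
```

View pics/scene0.png

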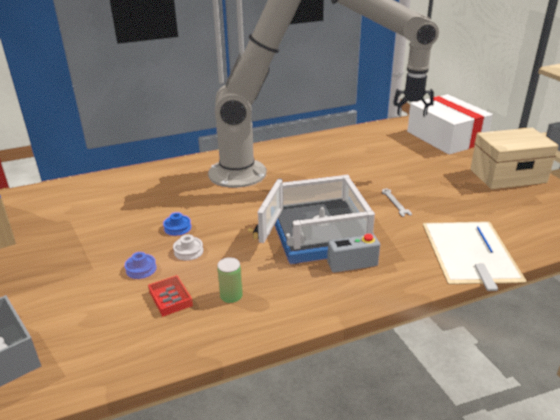

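View pics/top0.png

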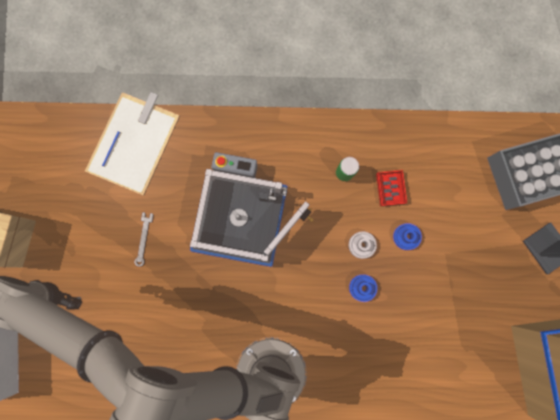

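The top view has three pulley shapes: silver at (363,245), and blue at (407,237) and (364,288). The bare aluminium one at (363,245) fits. The stand is centred near (238,217), with the gate hinge near (268,256) and the free edge near (305,207). I'll confirm in one crop.

```bash
cat > h.py <<'E'
import numpy as np, cv2
from scipy.spatial.transform import Rotation as R
from station import bot
def cam(n):
    c=bot.read_camera(n); w,x,y,z=c["attitude"]; c["R"]=R.from_quat([x,y,z,w]).as_matrix(); return c
def ray(c,u,v):
    d=c["R"]@np.linalg.inv(c["K"])@[u,v,1]; return np.array(c["eye"]),d/np.linalg.norm(d)
def plane(c,u,v,z):
    e,d=ray(c,u,v); return (e+d*(z-e[2])/d[2])
def proj(c,p):
    q=c["K"]@c["R"].T@(np.array(p)-c["eye"]); return q[:2]/q[2]
E
python3 - <<'E'
from h import *
t=cam("top"); s=cam("scene")
print("axes check base:",proj(t,[0,0,0]),proj(s,[0,0,0]))
im=t["img"][:,:,::-1].copy(); cr=cv2.resize(im[150:280,180:390],None,fx=3.8,fy=3.8,interpolation=cv2.INTER_CUBIC)
cv2.imwrite("pics/crop1.png",cr)
im=s["img"][:,:,::-1].copy(); cv2.imwrite("pics/crop2.png",cv2.resize(im[165:315,140:400],None,fx=3,fy=3,interpolation=cv2.INTER_CUBIC))
hsv=cv2.cvtColor(t["img"],cv2.COLOR_RGB2HSV)
m=((hsv[...,1]<60)&(hsv[...,2]>90)).astype(np.uint8); w=np.zeros_like(m); w[225:266,342:385]=m[225:266,342:385]
cs,_=cv2.findContours(w,cv2.RETR_EXTERNAL,cv2.CHAIN_APPROX_NONE); k=max(cs,key=cv2.contourArea)
print(cv2.fitEllipse(k), cv2.minEnclosingCircle(k)); (u,v)=cv2.fitEllipse(k)[0]
print("pulley",plane(t,u,v,.02))
E
```

```text
axes check base: [271.44317335 373.61599934] [237.55542372 172.57047379]
((362.3308410644531, 244.6859588623047), (25.462018966674805, 27.048973083496094), 98.35403442382812) ((362.3888854980469, 244.5), 13.83890151977539)
pulley [ 0.44572558 -0.30871052  0.02      ]
```

View pics/crop1.png

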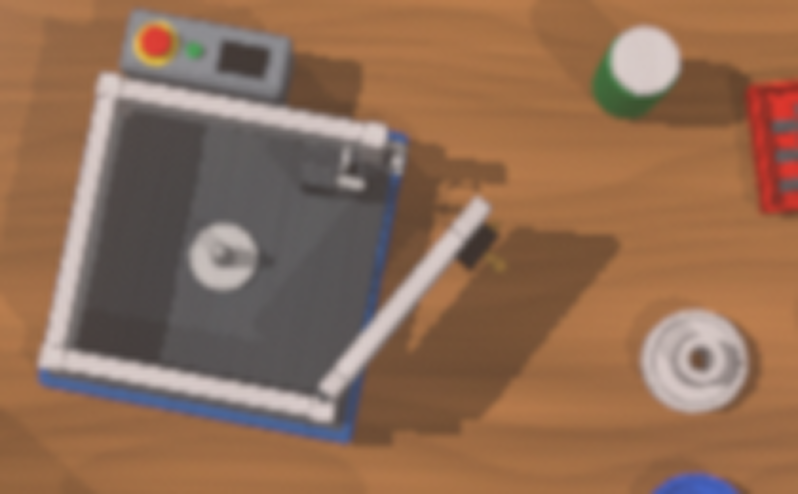

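View pics/crop2.png

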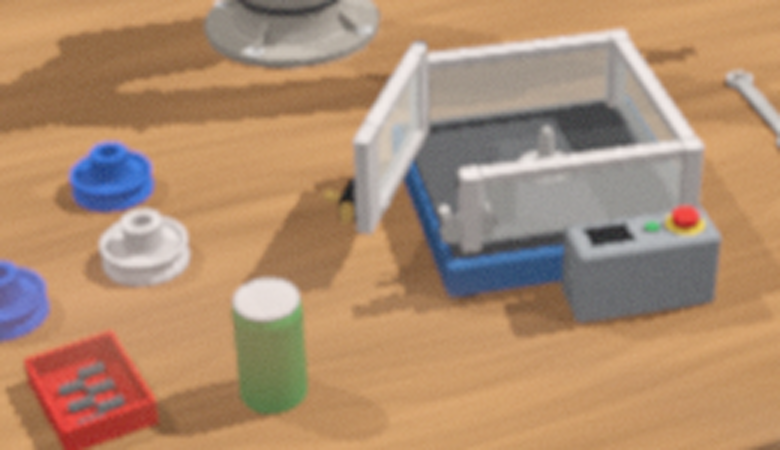

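The crops confirm it: the silver aluminium pulley lies hub up, with its bore at top pixel (364,244.5). The gate runs from the hinge near (266,252.5) to the free edge near (308,203.5), opening towards -y. The seat disc is at (238.5,217.5).

```bash
cat > geo.py <<'E'
from h import *
t=cam("top"); s=cam("scene")
c1=lambda x,y:((x+.5)/3.8-.5+180,(y+.5)/3.8-.5+150)
c2=lambda x,y:((x+.5)/3-.5+140,(y+.5)/3-.5+165)
np.set_printoptions(precision=4,suppress=True)
print("bore top",plane(t,*c1(701,359),.052)," scene",plane(s,*c2(143,216),.052))
print("rim",plane(t,*c1(694,361),.024))
print("seat",plane(t,*c1(223,257),.060)); print("tip scene",plane(s,*c2(547,128),.107))
C=[plane(t,*c1(*p),.145) for p in((100,72),(388,124),(334,424),(38,370))]
for c in C: print("corner",c)
print("mean",np.mean(C,0))
h=plane(t,*c1(326,390),.170); f=plane(t,*c1(485,204),.170); print("hinge,free",h,f,np.linalg.norm(f-h))
print("scene hinge",plane(s,*c2(421,50),.170),"free",plane(s,*c2(363,140),.170))
g=cv2.cvtColor(t["img"],cv2.COLOR_RGB2HSV); m=((g[...,1]<50)&(g[...,2]>140)).astype(np.uint8); w=0*m; w[205:230,225:252]=m[205:230,225:252]
k=max(cv2.findContours(w,0,1)[0],key=cv2.contourArea); print(cv2.fitEllipse(k),plane(t,*cv2.fitEllipse(k)[0],.060))
E
python3 geo.py
```

```text
bore top [ 0.4459 -0.3086  0.052 ]  scene [ 0.4419 -0.3103  0.052 ]
rim [ 0.4457 -0.3077  0.024 ]
seat [0.5289 0.1244 0.06  ]
tip scene [0.5313 0.1198 0.107 ]
corner [0.6785 0.2296 0.145 ]
corner [ 0.6377 -0.0209  0.145 ]
corner [0.379  0.0203 0.145 ]
corner [0.4196 0.2725 0.145 ]
mean [0.5287 0.1254 0.145 ]
hinge,free [0.4066 0.0274 0.17  ] [ 0.5659 -0.1036  0.17  ] 0.2062406082618919
scene hinge [0.4215 0.0181 0.17  ] free [ 0.57   -0.1044  0.17  ]
((237.81903076171875, 217.04930114746094), (15.507317543029785, 16.518543243408203), 23.239347457885742) [0.5296 0.1262 0.06  ]
```

Call:
jog_arm --pt "0.03 -0.04 0.005 0 0 -0.1 1" --pt "0.03 -0.04 0.005 0 0 -0.1 1" --pt "0.03 -0.04 0.0 0 0 -0.1 1" --pt "0.03 -0.04 0 0 0 -0.1 1" --pt "0.03 -0.04 0 0 0 -0.1 1" --pt "0.02 -0.045 0 0 0 -0.1 1" --pt "0.02 -0.045 0 0 0 -0.1 1" --pt "0.02 -0.045 0 0 0 -0.1 1" --pt "0.01 -0.048 0 0 0 -0.1 1" --pt "0.01 -0.048 0 0 0 -0.1 1"

```text
t: 1.3
eef_pos: [0.4996, 0.1863, 0.2634]
tool_rot: [0.0, 0.65, 0.76, 0.0]
contact_force: [0.2, -0.2, 0.5]
gripper_width: 0.999
grasp_force: 0.0
```

Call:
jog_arm --pt "-0.0055 -0.049 0 0 0 0 1" --pt "-0.0055 -0.049 0 0 0 0 1" --pt "-0.0055 -0.049 0 0 0 0 1" --pt "-0.0055 -0.049 0 0 0 0 1" --pt "-0.0055 -0.049 0 0 0 0 1" --pt "-0.0055 -0.049 0 0 0 0 1" --pt "-0.0055 -0.049 -0.01 0 0 0 1" --pt "-0.0055 -0.049 -0.02 0 0 0 1" --pt "-0.0055 -0.049 -0.02 0 0 0 1" --pt "-0.005 -0.049 -0.02 0 0 0 1"

```text
t: 2.3
eef_pos: [0.4456, -0.2943, 0.1965]
tool_rot: [0.0, 0.648, 0.762, 0.0]
contact_force: [1.4, 1.3, 0.9]
gripper_width: 1.003
grasp_force: 0.0
```

Call:
jog_arm --pt "0 0 -0.03 0 0 0 1" --pt "0 0 -0.03 0 0 0 1" --pt "0 0 0 0 0 0 1"

```text
t: 2.6
eef_pos: [0.4435, -0.2915, 0.1338]
tool_rot: [-0.003, 0.649, 0.761, -0.001]
contact_force: [-0.4, 1.2, 0.1]
gripper_width: 0.998
grasp_force: 0.0
```

Call:
jog_arm --pt "0.0015 -0.017 0 0 0 0 1" --pt "0 0 -0.03 0 0 0 1" --pt "0 0 -0.03 0 0 0 1" --pt "0 0 -0.015 0 0 0 1" --pt "0 0 -0.008 0 0 0 1" --pt "0 0 0 0 0 0 1"

```text
t: 3.2
eef_pos: [0.4475, -0.3095, 0.0541]
tool_rot: [-0.0, 0.648, 0.762, 0.0]
contact_force: [1.2, -0.7, 1.0]
gripper_width: 1.0
grasp_force: 0.0
```

Run:
```python
from h import *
s=cam("scene")
im=s["img"][:,:,::-1]; cv2.imwrite("pics/grasp.png",cv2.resize(im[170:290,120:280],None,fx=4.5,fy=4.5,interpolation=cv2.INTER_CUBIC))
print(bot.get_obs()["eef_pos"])
```

```text
[ 0.44775763 -0.30982387  0.05469496]
```

View pics/grasp.png

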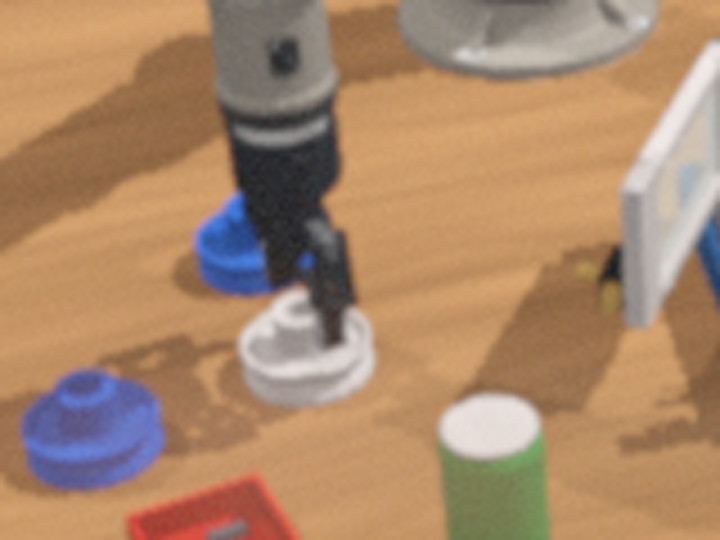

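The open fingers straddle the hub, with the bore visible between them at crop (298,312). I'll go down a little more and grip.

Call:
jog_arm --pt "-0.002 0.001 -0.004 0 0 0 1" --pt "0 0 0 0 0 0 0.45" --pt "0 0 0 0 0 0 0.2" --pt "0 0 0 0 0 0 0" --pt "0 0 0 0 0 0 0" --pt "0 0 0 0 0 0 0" --pt "0 0 0 0 0 0 0" --pt "0 0 0 0 0 0 0" --newtons 50

```text
t: 4.05
eef_pos: [0.4458, -0.3087, 0.0507]
tool_rot: [0.0, 0.648, 0.761, 0.0]
contact_force: [-0.8, 1.3, 7.2]
gripper_width: 0.478
grasp_force: 49.8
```

Call:
jog_arm --pt "0 0 0.01 0 0 0 0" --pt "0 0 0.02 0 0 0 0" --pt "0 0 0.04 0 0 0 0" --pt "0 0 0.045 0 0 0 0" --pt "0 0 0.045 0 0 0 0" --pt "0 0 0.045 0 0 0 0" --pt "0 0 0 0 0 0 0"

```text
t: 4.75
eef_pos: [0.4473, -0.3109, 0.2608]
tool_rot: [0.005, 0.649, 0.761, 0.002]
contact_force: [2.0, -0.5, -5.5]
gripper_width: 0.471
grasp_force: 52.4
```

Call:
jog_arm --pt "0.005 0.02 0 0 0 0 0" --pt "0.008 0.04 0 0 0 0 0" --pt "0.008 0.046 0 0 0 0 0" --pt "0.008 0.046 0 0 0 0 0" --pt "0.008 0.046 0 0 0 0 0" --pt "0.008 0.046 0 0 0 0 0" --pt "0.008 0.046 0 0 0 0 0" --pt "0.008 0.046 0 0 0 0 0" --pt "0.008 0.046 0 0 0 0 0" --pt "0.007 0.03 0 0 0 0 0"

```text
t: 5.75
eef_pos: [0.5198, 0.1073, 0.2534]
tool_rot: [-0.001, 0.647, 0.763, -0.001]
contact_force: [0.2, -0.2, -5.4]
gripper_width: 0.475
grasp_force: 52.3
```

Call:
jog_arm --pt "0.006 0.021 0 0 0 0 0" --pt "0 0 0 0 0 0 0" --pt "0 0 0 0 0 0 0"

```text
t: 6.05
eef_pos: [0.5267, 0.1234, 0.254]
tool_rot: [-0.0, 0.649, 0.761, -0.001]
contact_force: [0.3, -0.1, -4.9]
gripper_width: 0.475
grasp_force: 52.4
```

Run:
```python
from h import *
s=cam("scene"); o=bot.get_obs(); print(o["eef_pos"],o["tool_rot"],o["contact_force"])
im=s["img"][:,:,::-1]; cv2.imwrite("pics/above.png",cv2.resize(im[130:280,230:400],None,fx=4,fy=4,interpolation=cv2.INTER_CUBIC))
```

```text
[0.52674541 0.12253252 0.25420564] [-7.38938642e-05  6.49123499e-01  7.60682213e-01 -1.11734681e-03] [ 0.85046671 -0.10335939 -5.66248054]
```

View pics/above.png

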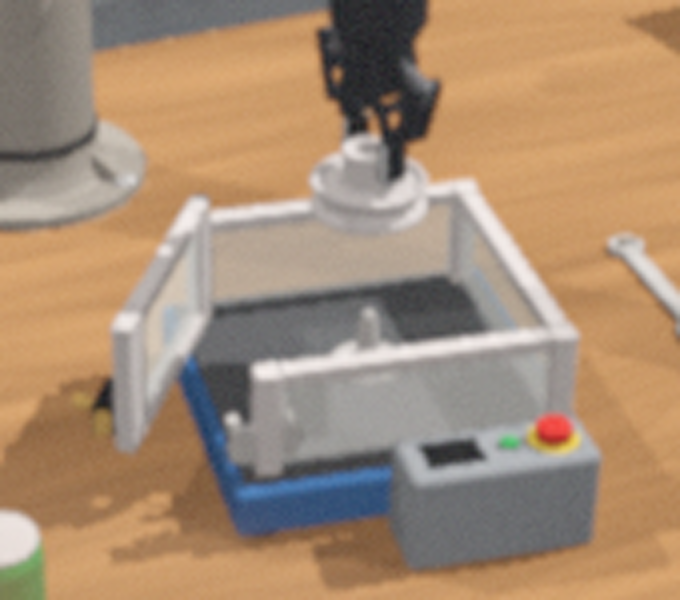

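Run:
```python
from h import *
np.set_printoptions(precision=4,suppress=True)
s=cam("scene"); c=lambda x,y:((x+.5)/4-.5+230,(y+.5)/4-.5+130)
print("tip",plane(s,*c(369,308),.107)); 
print("px/mm",proj(s,[.529,.125,.107])*1, proj(s,[.529,.125,.229]),proj(s,[.529,.135,.107]),proj(s,[.539,.125,.107]), c(369.5,188), c(369,308))
```

```text
tip [0.5272 0.1213 0.107 ]
px/mm [323.1335 206.6562] [324.2231 173.5157] [325.9017 206.0162] [324.4823 208.146 ] (322.0, 176.625) (321.875, 206.625)
```

Call:
jog_arm --pt "0.002 0.002 -0.02 0 0 0 0" --pt "0 0 -0.03 0 0 0 0" --pt "0 0 -0.025 0 0 0 0" --pt "0 0 -0.01 0 0 0 0" --pt "0 0 0 0 0 0 0" --pt "0 0 0 0 0 0 0"

```text
t: 6.75
eef_pos: [0.53, 0.1258, 0.1709]
tool_rot: [0.0, 0.649, 0.761, 0.001]
contact_force: [-0.1, -0.4, -4.8]
gripper_width: 0.476
grasp_force: 52.4
```

Call:
jog_arm --pt "-0.0005 -0.0008 -0.008 0 0 0 0" --pt "0 0 -0.008 0 0 0 0" --pt "0 0 -0.005 0 0 0 0" --pt "0 0 -0.005 0 0 0 0" --pt "0 0 0 0 0 0 0"

```text
t: 7.25
eef_pos: [0.5283, 0.1255, 0.1432]
tool_rot: [-0.0, 0.648, 0.761, -0.001]
contact_force: [0.2, 0.3, -5.2]
gripper_width: 0.477
grasp_force: 52.3
```

Call:
jog_arm --pt "0 0 -0.005 0 0 0 0" --pt "0 0 -0.005 0 0 0 0" --pt "0 0 -0.004 0 0 0 0" --pt "0 0 0 0 0 0 0"

```text
t: 7.65
eef_pos: [0.5283, 0.1255, 0.1292]
tool_rot: [-0.0, 0.648, 0.761, -0.001]
contact_force: [0.3, 0.1, -5.4]
gripper_width: 0.475
grasp_force: 52.4
```

Call:
jog_arm --pt "0 0 -0.004 0 0 0 0" --pt "0 0 -0.004 0 0 0 0" --pt "0 0 -0.003 0 0 0 0" --pt "0 0 0 0 0 0 0"

```text
t: 8.05
eef_pos: [0.5284, 0.1255, 0.1184]
tool_rot: [-0.0, 0.648, 0.761, -0.0]
contact_force: [-0.2, 0.4, -5.3]
gripper_width: 0.473
grasp_force: 52.4
```

Call:
jog_arm --pt "0 0 -0.002 0 0 0 0" --pt "0 0 -0.002 0 0 0 0" --pt "0 0 -0.001 0 0 0 0" --pt "0 0 0 0 0 0 0"

```text
t: 8.45
eef_pos: [0.5287, 0.1256, 0.1138]
tool_rot: [-0.0, 0.648, 0.761, -0.0]
contact_force: [0.4, -0.4, -6.1]
gripper_width: 0.475
grasp_force: 52.4
```

Call:
jog_arm --pt "0 0 -0.001 0 0 0 0" --pt "0 0 -0.001 0 0 0 0" --pt "0 0 0 0 0 0 0"

```text
t: 8.75
eef_pos: [0.5287, 0.1256, 0.1118]
tool_rot: [-0.0, 0.648, 0.761, -0.0]
contact_force: [-0.1, -0.4, -5.8]
gripper_width: 0.474
grasp_force: 52.4
```

Call:
jog_arm --pt "0 0 -0.001 0 0 0 0" --pt "0 0 -0.0005 0 0 0 0" --pt "0 0 0 0 0 0 0"

```text
t: 9.05
eef_pos: [0.5288, 0.1256, 0.1108]
tool_rot: [-0.0, 0.648, 0.761, 0.0]
contact_force: [-2.1, -1.2, 1.5]
gripper_width: 0.471
grasp_force: 52.9
```

The weight has come off the wrist at the expected height, so the pulley is seated. Releasing and lifting.

Call:
jog_arm --pt "0 0 -0.0003 0 0 0 0" --pt "0 0 0 0 0 0 0.5" --pt "0 0 0 0 0 0 0.6" --pt "0 0 0 0 0 0 0.75" --pt "0 0 0 0 0 0 0.75" --pt "0 0 0 0 0 0 0.75"

```text
t: 9.65
eef_pos: [0.529, 0.1256, 0.1102]
tool_rot: [0.0, 0.648, 0.761, 0.0]
contact_force: [0.6, 0.3, -0.2]
gripper_width: 0.75
grasp_force: 0.0
```

Call:
jog_arm --pt "0 0 0.01 0 0 0 0.75" --pt "0 0 0.02 0 0 0 0.75" --pt "0 0 0.04 0 0 0 0.75" --pt "0 0 0.045 0 0 0 0.75" --pt "0 0 0.035 0 0 0 0.5" --pt "0 0 0 0 0 0 0"

```text
t: 10.25
eef_pos: [0.5317, 0.1259, 0.2659]
tool_rot: [0.002, 0.649, 0.761, 0.005]
contact_force: [1.0, -0.5, -0.6]
gripper_width: 0.42
grasp_force: 0.0
```

Run:
```python
from h import *
s=cam("scene"); o=bot.get_obs(); print(o["eef_pos"],o["contact_force"],o["q"])
im=s["img"][:,:,::-1]; cv2.imwrite("pics/seated.png",cv2.resize(im[130:280,230:400],None,fx=4,fy=4,interpolation=cv2.INTER_CUBIC))
```

```text
[0.53025908 0.12584894 0.26324365] [ 0.11280416 -0.37866923 -1.13171716] [-0.75097676  0.26489379  0.48858782  1.88687423 -0.14632501  1.01843814
 -0.04071553]
```

View pics/seated.png

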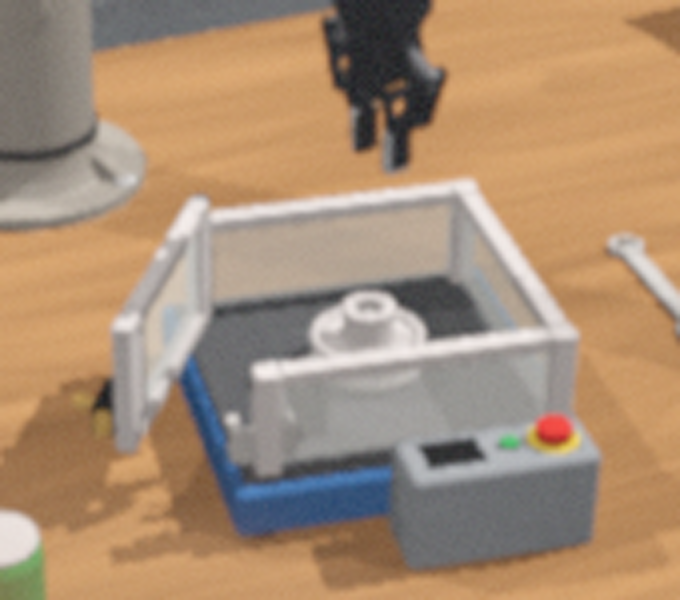

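The pulley sits flat on its seat, hub up, at crop (369,325), and is released. Now to the outside of the gate.

Call:
jog_arm --pt "-0.004 -0.03 0 0 0 -0.05 0" --pt "-0.004 -0.04 0 0 0 -0.05 0" --pt "-0.005 -0.045 0 0 0 -0.05 0" --pt "-0.005 -0.045 0 0 0 -0.05 0" --pt "-0.005 -0.045 0 0 0 -0.06 0" --pt "-0.005 -0.035 0 0 0 -0.06 0" --pt "-0.002 -0.023 0 0 0 0 0" --pt "0 0 0 0 0 0 0" --pt "0 0 0 0 0 0 0"

```text
t: 11.2
eef_pos: [0.4977, -0.1379, 0.2592]
tool_rot: [-0.001, 0.762, 0.647, -0.001]
contact_force: [0.0, 0.4, -1.2]
gripper_width: -0.001
grasp_force: 0.0
```

Call:
jog_arm --pt "0 0 -0.03 0 0 0 0" --pt "0 0 -0.03 0 0 0 0" --pt "0 0 -0.02 0 0 0 0" --pt "0 0 -0.01 0 0 0 0" --pt "0 0 0 0 0 0 0"

```text
t: 11.7
eef_pos: [0.4979, -0.1363, 0.1688]
tool_rot: [-0.001, 0.761, 0.649, -0.001]
contact_force: [0.7, 0.1, 0.8]
gripper_width: -0.002
grasp_force: 0.0
```

Call:
jog_arm --pt "0.0028 0.0032 0 0 0 0 0" --pt "0.0028 0.0032 0 0 0 0 0" --pt "0.0028 0.0032 0 0 0 0 0" --pt "0.0028 0.0032 0 0 0 0 0" --pt "0.0028 0.0032 0 0 0 0 0" --pt "0.0028 0.0032 0 0 0 0 0" --pt "0.0028 0.0032 0 0 0 0 0" --pt "0.0028 0.0032 0 0 0 0 0" --pt "0.0028 0.0032 0 0 0 0 0" --pt "0.0028 0.0032 0 0 0 0 0"

```text
t: 12.7
eef_pos: [0.5269, -0.1052, 0.1701]
tool_rot: [-0.0, 0.761, 0.648, -0.0]
contact_force: [0.0, -0.3, -0.3]
gripper_width: -0.0
grasp_force: 0.0
```

Call:
jog_arm --pt "0.0035 0.0045 0 0 0 0 0" --pt "0.0035 0.0045 0 0 0 0 0" --pt "0.0035 0.0045 0 0 0 0 0" --pt "0.0035 0.0045 0 0 0 0 0" --pt "0.0035 0.0045 0 0 0 0 0" --pt "0.003 0.0045 0 0 0 0 0" --pt "0.003 0.0045 0 0 0 0 0" --pt "0.003 0.0045 0 0 0 0 0" --pt "0.003 0.0045 0 0 0 0 0" --pt "0.003 0.0045 0 0 0 0 0"

```text
t: 13.7
eef_pos: [0.5595, -0.0601, 0.1701]
tool_rot: [0.0, 0.761, 0.648, -0.0]
contact_force: [-0.2, 0.1, 0.1]
gripper_width: 0.003
grasp_force: 0.1
```

Run:
```python
from h import *
a=cam("scene")["img"][150:270,240:360,::-1]; b=cam("top")["img"][150:270,180:340,::-1]
f=lambda i:cv2.resize(i,None,fx=2.8,fy=2.8,interpolation=cv2.INTER_CUBIC)
cv2.imwrite("pics/gate.png",np.hstack([f(a),f(b)]))
```

```text
(no output)
```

View pics/gate.png

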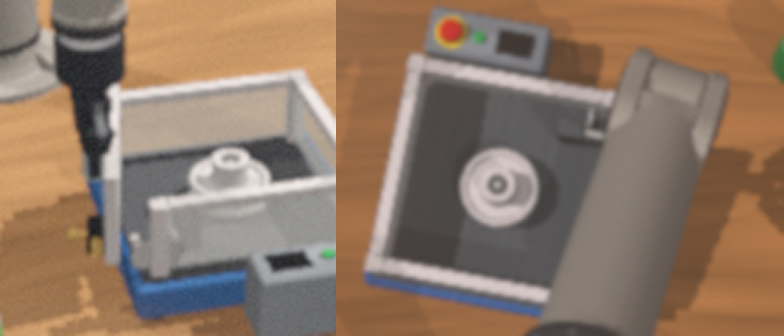

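The gripper is against the outside face near the free stile, and the gate has followed to about 0.2 rad (free edge at left-panel crop (112,170)). I'll continue slowly, feeling the force.

Call:
jog_arm --pt "0.0012 0.0025 0 0 0 0 0" --pt "0.0012 0.0025 0 0 0 0 0" --pt "0.001 0.0025 0 0 0 0 0" --pt "0.001 0.0025 0 0 0 0 0" --pt "0.001 0.0025 0 0 0 0 0" --pt "0.0008 0.0015 0 0 0 0 0" --pt "0.0008 0.0015 0 0 0 0 0"

```text
t: 14.5
eef_pos: [0.5662, -0.0447, 0.1701]
tool_rot: [-0.0, 0.761, 0.648, -0.0]
contact_force: [-0.3, 0.0, 0.4]
gripper_width: -0.003
grasp_force: 0.1
```

Call:
jog_arm --pt "0.0004 0.0015 0 0 0 0 0" --pt "0.0004 0.0015 0 0 0 0 0" --pt "0.0003 0.001 0 0 0 0 0" --pt "0.0003 0.001 0 0 0 0 0"

```text
t: 14.9
eef_pos: [0.5677, -0.0399, 0.1701]
tool_rot: [0.0, 0.761, 0.648, 0.0]
contact_force: [-0.3, 0.3, 0.1]
gripper_width: 0.002
grasp_force: 0.1
```

Call:
jog_arm --pt "0.0003 0.001 0 0 0 0 0" --pt "0.0003 0.001 0 0 0 0 0" --pt "0.0003 0.001 0 0 0 0 0" --pt "0.0003 0.001 0 0 0 0 0"

```text
t: 15.3
eef_pos: [0.5689, -0.0358, 0.1701]
tool_rot: [0.0, 0.761, 0.648, 0.0]
contact_force: [-0.2, 0.3, 0.3]
gripper_width: 0.001
grasp_force: 0.1
```

Call:
jog_arm --pt "0.0002 0.001 0 0 0 0 0" --pt "0.0002 0.001 0 0 0 0 0" --pt "0.0002 0.001 0 0 0 0 0"

```text
t: 15.6
eef_pos: [0.5695, -0.0328, 0.1701]
tool_rot: [0.0, 0.761, 0.648, 0.0]
contact_force: [-0.1, -0.2, -0.7]
gripper_width: 0.001
grasp_force: 0.1
```

Call:
jog_arm --pt "0.0002 0.001 0 0 0 0 0" --pt "0.0002 0.001 0 0 0 0 0" --pt "0.0002 0.001 0 0 0 0 0"

```text
t: 15.9
eef_pos: [0.5701, -0.0303, 0.1701]
tool_rot: [0.0, 0.761, 0.648, -0.0]
contact_force: [-0.4, -4.0, -0.5]
gripper_width: 0.002
grasp_force: 1.9
```

Call:
jog_arm --pt "0.0002 0.001 0 0 0 0 0" --pt "0.0002 0.001 0 0 0 0 0"

```text
t: 16.1
eef_pos: [0.5701, -0.03, 0.1701]
tool_rot: [0.001, 0.762, 0.648, -0.001]
contact_force: [-1.2, -8.8, -0.5]
gripper_width: -0.005
grasp_force: 4.0
```

Call:
jog_arm --pt "0.0002 0.001 0 0 0 0 0" --pt "0.0002 0.001 0 0 0 0 0"

```text
t: 16.3
eef_pos: [0.5704, -0.0292, 0.1702]
tool_rot: [0.001, 0.762, 0.647, -0.001]
contact_force: [-1.0, -9.3, -1.0]
gripper_width: 0.002
grasp_force: 4.7
```

Call:
jog_arm --pt "0.0001 0.0007 0 0 0 0 0" --pt "0 0 0 0 0 0 0"

```text
t: 16.5
eef_pos: [0.5705, -0.0286, 0.1702]
tool_rot: [0.001, 0.762, 0.647, -0.001]
contact_force: [-0.3, -8.6, -0.7]
gripper_width: 0.0
grasp_force: 4.5
```

Call:
jog_arm --pt "0.0001 0.0007 0 0 0 0 0" --pt "0 0 0 0 0 0 0"

```text
t: 16.7
eef_pos: [0.5706, -0.0281, 0.1702]
tool_rot: [0.001, 0.762, 0.647, -0.001]
contact_force: [-0.1, -9.6, 0.7]
gripper_width: 0.001
grasp_force: 4.7
```

Call:
jog_arm --pt "0.0001 0.0006 0 0 0 0 0" --pt "0.0001 0.0006 0 0 0 0 0"

```text
t: 16.9
eef_pos: [0.5707, -0.0274, 0.1702]
tool_rot: [0.002, 0.762, 0.647, -0.001]
contact_force: [-0.1, -11.2, -1.2]
gripper_width: 0.005
grasp_force: 5.4
```

Call:
jog_arm --pt "0.0001 0.0006 0 0 0 0 0" --pt "0.0001 0.0006 0 0 0 0 0"

```text
t: 17.1
eef_pos: [0.571, -0.0265, 0.1702]
tool_rot: [0.002, 0.763, 0.647, -0.002]
contact_force: [-1.2, -12.1, -0.3]
gripper_width: -0.003
grasp_force: 5.8
```

Call:
jog_arm --pt "0.0001 0.0006 0 0 0 0 0" --pt "0 0 0 0 0 0 0"

```text
t: 17.3
eef_pos: [0.5711, -0.026, 0.1702]
tool_rot: [0.002, 0.763, 0.647, -0.002]
contact_force: [-0.1, -12.0, -0.2]
gripper_width: -0.0
grasp_force: 5.7
```

Call:
jog_arm --pt "0.0001 0.0006 0 0 0 0 0" --pt "0 0 0 0 0 0 0"

```text
t: 17.5
eef_pos: [0.5712, -0.0256, 0.1702]
tool_rot: [0.002, 0.763, 0.647, -0.002]
contact_force: [-0.5, -12.2, -0.4]
gripper_width: 0.001
grasp_force: 5.9
```

Call:
jog_arm --pt "0.0001 0.0006 0 0 0 0 0" --pt "0 0 0 0 0 0 0"

```text
t: 17.7
eef_pos: [0.5713, -0.0252, 0.1702]
tool_rot: [0.002, 0.763, 0.647, -0.002]
contact_force: [0.5, -11.9, -0.6]
gripper_width: -0.003
grasp_force: 6.1
```

Call:
jog_arm --pt "0.0001 0.0006 0 0 0 0 0" --pt "0 0 0 0 0 0 0"

```text
t: 17.9
eef_pos: [0.5718, -0.0223, 0.1702]
tool_rot: [0.001, 0.762, 0.647, -0.001]
contact_force: [0.2, -0.2, -0.6]
gripper_width: -0.001
grasp_force: 0.0
```

The force fell from 12 N to about 0, which is the snap. Backing off and checking that the gate holds.

Call:
jog_arm --pt "-0.001 -0.005 0 0 0 0 0" --pt "-0.002 -0.01 0 0 0 0 0" --pt "-0.004 -0.025 0 0 0 0 0" --pt "-0.006 -0.04 0 0 0 0 0" --pt "-0.006 -0.04 0.02 0 0 0 0" --pt "-0.006 -0.04 0.04 0 0 0 0" --pt "0 -0.04 0.04 0 0 0 0" --pt "0 0 0 0 0 0 0" --pt "0 0 0 0 0 0 0"

```text
t: 18.8
eef_pos: [0.5475, -0.2112, 0.2613]
tool_rot: [0.0, 0.762, 0.648, 0.001]
contact_force: [0.7, -0.0, -0.0]
gripper_width: -0.002
grasp_force: 0.0
```

Run:
```python
from h import *
a=cam("scene")["img"][150:270,240:360,::-1]; b=cam("top")["img"][150:270,180:340,::-1]
f=lambda i:cv2.resize(i,None,fx=2.8,fy=2.8,interpolation=cv2.INTER_CUBIC)
cv2.imwrite("pics/final.png",np.hstack([f(a),f(b)]))
```

```text
(no output)
```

View pics/final.png

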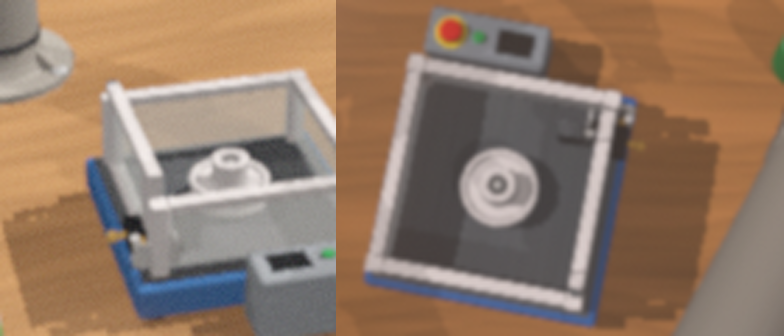

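The gate is in line with the fence and stays shut by itself: in the right panel it runs from (580,283) to (608,115), parallel to the left rail within about 0.03 rad. The pulley is seated, and the robot is clear of everything.

```bash
python3 -c "from station import bot; print(bot.hand_in())"
```

```text
the job is handed in; nothing more can be done
None
```

The pulley sits hub up and flat on its seat, the gate closed with a clear latch snap after about 12 N of push and stays shut by itself, the can, wrench and weights tray were left untouched, and the job was handed in at about 19 s.

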